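# Load a test cassette and hold the reader tray in its detent

## Robot

A 6-joint arm with a two-finger parallel gripper is mounted at the origin on the work surface. World frame = base frame: x ahead of the robot, y to its left, z up, the work surface at z = 0. Lengths are in m, angles in degrees, forces in N, time in s.
With the tool pointing down it reaches from about 0.4 to 0.825 m from the base axis. Payload 7 kg.
Tool frame: the origin (TCP) lies on the centre line of the jaws, within the pads' length; the fingertips stand 11 mm ahead of it and the grasp point (between the pads) lies 8 mm behind it; z points along the fingers, y is the line along which they close (so a half turn about z gives the same grasp; the last joint's range is limited). The gripper opens to 88 mm and grips with 3 to 60 N. Pads are 19 mm wide; open, the fingers measure 130 mm over their backs; the gripper's body (78 mm by 193 mm) begins 47 mm behind the grasp point.
Start: joints at [16.507, 20.546, 0.682, 0, -70.136, -16.507], TCP at [0.675, -0, 0.238] pointing down, gripper open.
Joint ranges: [-176.03, 176.03], [-82.01, 121.73], [-58.28, 71.71], [-173.87, 95.51], [-174.79, -0.11], [-173.66, 173.66]. Speed limits (degrees/s): [136.94, 136.94, 172.46, 180, 180, 180].

## Interface

Orientations are given as [roll, pitch, yaw] about the fixed x, y, z axes, in that order (R = Rz(yaw) Ry(pitch) Rx(roll)).
In Python, from plant import r, capture, camera_model, job gives the robot as it stands.
- The arm moves only by the tool drive_tool, never from a script. Its argument "increments" is a list that holds one entry, the list of rows, each a list of 5 numbers: the gripper's target within -1 to 1 (fully open at 1, half-way at 0, shut at -1), then the shift along the tool's x, y, z scaled (see below), then the turn about the tool's z scaled (see below). In form: [[[gripper, tx, ty, tz, roll], ...]]. A call has 1 to 5 rows; each row is the pose to reach, as a shift and turn from the pose commanded when the call began, along the tool's axes at that moment, turning the shorter way round; what a row does not reach only later rows make up. The controller multiplies each number of a shift by 120 mm and each number of a turn by 360 degrees. A row lasts 1/8 s, in which the tool goes at most 62.5 mm and 10.7 degrees, less where a joint would pass 70% of its speed; a pose out of reach is approached as far as the arm can. A call with a number of a shift or a turn outside -1 to 1 is refused whole. A call with a gripper value outside its range is refused whole. The fingers move at their own pace and stop on an object; "squeeze" is the grip in N (left out, the last holds). Time passes only in rows, so rows that repeat a pose let the fingers close. It gives the time, the measured TCP pose, the force, the opening and the grip force at its end, in the units of the state.
- r.get_state(): the state, without advancing time (a new reading comes with each control period).
- capture(name): name is "scene" or "side" or "wrist"; returns the picture (400x640x3 uint8, red, green, blue); there is no depth.
- camera_model(name): a dict with "camera_matrix" (3x3 intrinsics, pixels), "k1" (the pictures are not rectified: a ray, as slopes to the right and down, at radius r is drawn at 1 + k1 r^2 times it, then the intrinsics apply), "rvec" (rotation vector, rad) and "tvec" (3), from world to camera coordinates, as OpenCV has them. Camera axes: x right, y down, z forward; pixel columns grow to the right and rows downward; lengths in m; the calibration is good to about 2 mm. A picture is of the moment at which its call begins: read the wrist's pose just before it. camera_model takes no time and is no camera call; for the wrist camera it gives the pose at the moment of the call.
- job.close_job(): hands the job in; it is judged then, once.
The state is a dict: "time_s": time; "joints": joint angles; "qd": joint speeds; "joint_torque": joint torques, N m; "tcp_pos": TCP position; "eef_rot": TCP orientation; "contact_force": force on the tool from outside, world axes, zero at the start; "moment": the same for the moment, N m; "gripper_width": finger opening in m; "gripper_force": force on a finger pad.
Only numpy, scipy, OpenCV 4.12 (cv2) and the standard library are available. Lean on these libraries where they do the work, as an engineer would, in place of code of your own. Each camera call takes 0.05 s, during which the arm holds its last target. There are 200 camera calls.

## Task

Lay the keyed test cassette (the one with the narrow nose) face up, flat and square in the pocket of the reader's tray while the tray is out on the loading side, and let go of it. Then take the tray by its upright grip tab and slide it towards the read head until you feel the ball click into the notch, without running on past it. Finish there still gripping the tab, so that the tray stays put for the scan, and leave the other things on the bench where they are.

Things in the scene. Friction and masses are not known exactly. Their poses are not given: they have to be found in the camera images.
- cassette: Keyed test cassette, white, 80 mm long, 9 mm thick, about 20 g, face up. Origin: centre of its underside, z up, length along y. Body 30 mm wide (y -12 to +40 mm) with the long result window; nose 22 mm wide (y -40 to -12 mm) with the round sample well. Grip its 30 mm wide sides at y = +8 mm, where the pocket leaves room for fingers. Seated, its axes agree with tray (nose towards the head).
- reader: White bench-top cassette reader, fixed. Origin: centre of its underside, z up. Base 130 mm (x) by 350 mm (y), top at 30 mm; a rail with the tray runs along y on it. Loading side: the open +y end. The read head bridges the rail at the other end: y -155 to -65 mm, x -65 to +120 mm, top at 160 mm; the tunnel below it, up to 75 mm, lets the loaded tray pass.
- tray: Aluminium tray, 60 mm wide, on the reader's rail. Origin: centre of its pocket's floor, 45 mm above the bench; axes as the reader's. The pocket is the cassette's outline plus 1.5 mm all round, walls 4 mm high, narrow nose end on the -y side: it fits one way only. Both sides are open from y -13 to +30 mm for the fingers. A seated cassette's origin is at this point; its top stands 9 mm above.
- grip_tab (a point): Middle of the tray's upright black grip tab (20 mm above the tray's top, 65 mm above the bench), 105 mm from the pocket's centre on the +y side. The tab is part of the tray: 24 mm across the rail (x), 14 mm along it (y), 40 mm high. Axes as the reader's. In the notch, the head's near face is 63 to 87 mm from the tab's axis.
- ball_seat (a point): The 8 mm steel ball of the tray's spring plunger, in the tray's -x edge below the grip tab, 38 mm above the bench; moves with the tray and rubs on the detent strip. Axes as the reader's. Rail friction is about 1 N; the ball pulls the tray into the notch over the last 3 mm and then takes about 11 N to push out on either side.
- notch (a point): The notch: a 6 mm gap in the inner edge of the steel detent strip clamped on the base along the tray's -x side (top at 44 mm). Point where the ball's centre lies along the rail once clicked in; axes as the reader's: there ball_seat has y = 0 in the notch, y = 93 to 142 mm at the start; the far end stop is 13 to 37 mm past it. The strip sits up to 12 mm either way on each reader.
- plain_cassette: Another make of test cassette, a plain white rectangle 70 mm (y) by 20 mm by 6 mm thick, without a nose; leave it. Origin: centre of its underside.
- dropper: White dropper bottle, 24 mm diameter, 62 mm high, stands beside the reader; leave it. Origin: centre of its underside.
- timer: White bench timer, 28 by 62 mm, 58 mm high, stands in front of the reader; leave it. Origin: centre of its underside.
- specimen_pot: Clear specimen pot with a white lid, 42 mm diameter, 70 mm high; leave it. Origin: centre of its underside.

How it is judged (in metres and radians):
On the way:
1. the keyed cassette lies flat and square in the tray's pocket, let go, with the tray still out on the loading side (60 mm or more before the notch) (x of cassette in the frame of tray between -0.003 and 0.003 m and y of cassette in the frame of tray between -0.003 and 0.003 m and z of cassette in the frame of tray between -0.002 and 0.002 m and angle between cassette's own z axis and vertical below 0.06 rad and angle between the y axis of cassette and the y axis of tray, either way round below 0.08 rad and contact force between the fingers and cassette below 0.1 N and y of ball_seat in the frame of notch above 0.06 m), for 0.3 s.
At the end, for the whole second after the job is handed in: Tray at rest, ball in the notch (2 mm along the rail), fingers gripping the tab (over 4 N, grasp point within 40 mm of the tab's middle); the keyed cassette untouched in the pocket: within 3 mm in plan and 2 mm in height, flat to 0.06 rad, square to 0.08 rad (y of ball_seat in the frame of notch between -0.002 and 0.002 m and linear speed of tray below 0.005 m/s and contact force between the fingers and tray above 4 N and distance between the grasp point and grip_tab below 0.04 m and x of cassette in the frame of tray between -0.003 and 0.003 m and y of cassette in the frame of tray between -0.003 and 0.003 m and z of cassette in the frame of tray between -0.002 and 0.002 m and angle between cassette's own z axis and vertical below 0.06 rad and angle between the y axis of cassette and the y axis of tray, either way round below 0.08 rad and contact force between the fingers and cassette below 0.1 N); the arm keeps its last pose, push and grip.
It fails at once if the tray is run more than 10 mm past the notch (y of ball_seat in the frame of notch below -0.01 m).
It fails at once if the plain cassette is moved by more than 20 mm (distance of plain_cassette from where it was at the start of the episode above 0.02 m).
It fails at once if the dropper bottle is moved by more than 20 mm (distance of dropper from where it was at the start of the episode above 0.02 m).
It fails at once if the timer is moved by more than 20 mm (distance of timer from where it was at the start of the episode above 0.02 m).
It fails at once if the specimen pot is moved by more than 20 mm (distance of specimen_pot from where it was at the start of the episode above 0.02 m).
It also fails if it takes over 51 s, if anything falls off the work surface, if the arm or the gripper's body presses on something with over 40 N, if the wrist force passes 120 N, or if a joint passes its speed limit or range.

## Working session

There is one attempt and no reset: what is moved stays moved. The work goes in short steps, Python scripts to look and compute and a tool call to move; the robot and the scene stay as the last step left them, time stands still between calls to the robot, and variables do not carry over. Pictures are saved under pics/ and viewed, at most 10 in all, crops included, and the job is handed in when it is done.

Besides the shell and the picture viewer there is one more tool, called after ">>>" by a JSON object that holds its "op" and its "data". drive_tool: Moves the arm, as the interface text tells. Its arguments: {"type":"object","properties":{"increments":{"type":"array"},"squeeze":{"type":"number"}},"required":["increments"]}

```bash
mkdir -p pics; ls; cat > h.py <<'E'
import numpy as np, cv2
from plant import r, capture, camera_model, job
def snap(n,f):
    m=camera_model(n); im=capture(n); cv2.imwrite('pics/'+f+'.png',cv2.cvtColor(im,cv2.COLOR_RGB2BGR)); 
    np.savez('pics/'+f+'.npz',**{k:np.array(v,float) for k,v in m.items() if k in('camera_matrix','k1','rvec','tvec')}); return im
def ray(f,uv):
    m=np.load('pics/'+f+'.npz'); K=m['camera_matrix']; R=cv2.Rodrigues(m['rvec'].reshape(3))[0]; t=m['tvec'].reshape(3)
    p=cv2.undistortPoints(np.array(uv,float).reshape(1,1,2),K,np.array([float(m['k1']),0,0,0,0])).reshape(2)
    return -R.T@t, R.T@np.array([p[0],p[1],1])
def at(f,uv,z):
    o,d=ray(f,uv); return o+d*(z-o[2])/d[2]
def proj(f,P):
    m=np.load('pics/'+f+'.npz')
    return cv2.projectPoints(np.array(P,float).reshape(-1,1,3),m['rvec'].reshape(3),m['tvec'].reshape(3),m['camera_matrix'],np.array([float(m['k1']),0,0,0,0]))[0].reshape(-1,2)
E
python3 - <<'E'
from h import *
for n in('scene','side','wrist'):
    snap(n,n+'0'); m=np.load(f'pics/{n}0.npz'); print(n,m['camera_matrix'].tolist(),m['k1'],ray(n+'0',(320,200)))
print(r.get_state())
E
```

```text
pics
scene [[420.28471479651085, 0.0, 322.43596463087863], [0.0, 420.28471479651085, 197.8687016090307], [0.0, 0.0, 1.0]] -0.030716639946750064 (array([ 1.12760262, -0.2283099 ,  0.75834737]), array([-0.57229604,  0.39966151, -0.7161056 ]))
side [[473.8797478637042, 0.0, 318.8343278408629], [0.0, 473.8797478637042, 202.376133237516], [0.0, 0.0, 1.0]] -0.07078217948510628 (array([0.08012225, 0.64998108, 0.8426745 ]), array([ 0.48097884, -0.48392469, -0.73110015]))
wrist [[283.89764293722664, 0.0, 321.6071846420041], [0.0, 283.89764293722664, 201.1858301416625], [0.0, 0.0, 1.0]] -0.02831297130534983 (array([ 0.67486288, -0.07856329,  0.38369303]), array([ 0.00499266,  0.2873842 , -0.95782821]))
{'time_s': 0.15, 'joints': array([ 1.65071988e+01,  2.05817893e+01,  6.45336582e-01, -1.57744619e-02,
       -7.01374754e+01, -1.65085632e+01]), 'qd': array([ 0.00341098, -0.17950004,  0.13586173,  0.02184043, -0.06256854,
        0.00273314]), 'joint_torque': array([ 1.39394037e-04, -5.83274567e+01,  2.93289685e+01,  7.00122759e+00,
        8.75052094e-03, -9.76538854e-05]), 'tcp_pos': array([ 6.74625608e-01, -2.05022682e-05,  2.36833074e-01]), 'eef_rot': array([ 1.79924905e+02, -6.78967819e-03, -9.00067292e+01]), 'contact_force': array([0.31770504, 0.70504492, 1.14619292]), 'moment': array([0.10157262, 0.04448769, 0.02546431]), 'gripper_force': 0.0, 'gripper_width': 0.08765104911652612}
```

View pics/scene0.png

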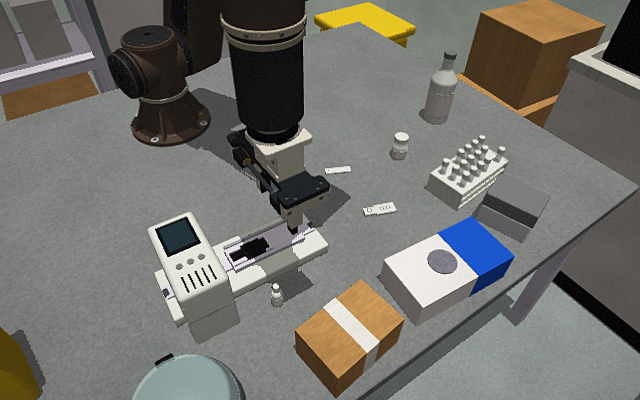

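View pics/wrist0.png

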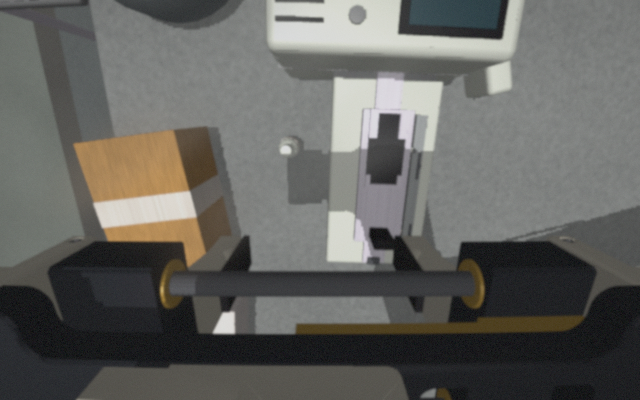

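The wrist view shows the head at the top (world -y), the tray along about y and the tab near (383,240). The scene view shows one cassette at (380,209) and another at (338,170).

```bash
python3 - <<'E'
from h import *
a=cv2.imread('pics/scene0.png'); b=cv2.imread('pics/side0.png')
c=cv2.resize(a[150:310,150:410],None,fx=3,fy=3,interpolation=cv2.INTER_CUBIC)
cv2.imwrite('pics/c1.png',c)
f='scene0'
for n,p,z in [('cassA',(380,209),.009),('cassB',(338,170),.006),('headTL',(150,222),.16),('headTR',(192,213),.16),('headBL',(185,308),.16),('headBR',(232,292),.16),('baseR',(328,238),.03),('drop',(277,303),0),('vial',(399,156),0)]: print(n,at(f,p,z).round(4))
f='wrist0'
for n,p,z in [('baseTL',(333,80),.03),('baseBL',(328,261),.03),('baseR',(442,85),.03),('tabtop',(380,232),.085),('pocket',(385,160),.045),('nose',(388,115),.045),('headL',(270,48),.16),('headR',(515,50),.16),('drop',(288,147),.06)]: print(n,at(f,p,z).round(4))
E
```

```text
cassA [0.635  0.2954 0.009 ]
cassB [0.4597 0.2953 0.006 ]
headTL [ 0.5213 -0.1942  0.16  ]
headTR [ 0.543  -0.1194  0.16  ]
headBL [ 0.7296 -0.2072  0.16  ]
headBR [ 0.7441 -0.1323  0.16  ]
baseR [0.653  0.1268 0.03  ]
drop [ 0.7154 -0.042   0.    ]
vial [0.5006 0.4789 0.    ]
baseTL [ 0.6613 -0.1175  0.03  ]
baseBL [0.6658 0.1163 0.03  ]
baseR [ 0.5338 -0.1127  0.03  ]
tabtop [0.6081 0.0492 0.085 ]
pocket [ 0.5987 -0.0269  0.045 ]
nose [ 0.5985 -0.0786  0.045 ]
headL [ 0.7114 -0.1246  0.16  ]
headR [ 0.5348 -0.1246  0.16  ]
drop [ 0.7125 -0.0439  0.06  ]
```

View pics/side0.png

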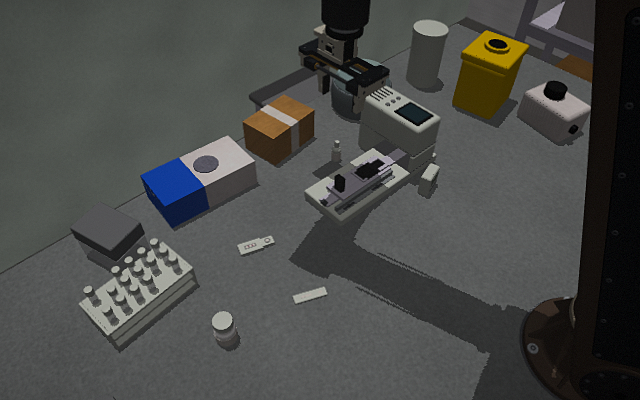

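View pics/c1.png

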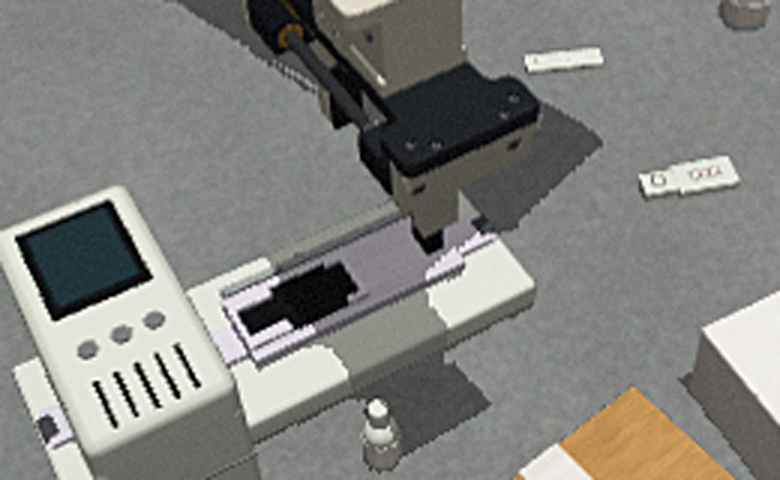

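The keyed cassette is at about (0.635, 0.295) with its nose towards -y. The plain one is at (0.460, 0.295).

>>> {"op": "drive_tool", "data": {"increments": [[[1,-0.5,0.25,0,0],[1,-1.0,0.5,0,0],[1,-1.0,0.5,0,0],[1,-1.0,0.5,0,0]]]}}

```text
time_s: 0.65
tcp_pos: [0.6147, 0.1206, 0.2376]
eef_rot: [-180.0, -0.0, -89.9]
contact_force: [0.8, 0.1, -0.3]
gripper_width: 0.0876
gripper_force: 0.0
```

```bash
python3 - <<'E'
from h import *
snap('wrist','w1')
E
```

>>> {"op": "drive_tool", "data": {"increments": [[[1,-0.5,0,0,0],[1,-1.0,-0.1,0,0],[1,-1.0,-0.2,0,0]]]}}

```text
time_s: 1.08
tcp_pos: [0.6399, 0.2422, 0.2366]
eef_rot: [180.0, -0.0, -89.9]
contact_force: [-0.7, -0.7, -0.4]
gripper_width: 0.0876
gripper_force: 0.0
```

>>> {"op": "drive_tool", "data": {"increments": [[[1,-0.5,0,0,0],[1,-0.85,0,0,0],[1,-0.85,0,0,0],[1,-0.85,0,0,0]]]}}

```text
time_s: 1.58
tcp_pos: [0.6397, 0.3405, 0.2369]
eef_rot: [180.0, -0.1, -90.1]
contact_force: [0.3, -0.1, -0.2]
gripper_width: 0.0878
gripper_force: 0.0
```

```bash
python3 - <<'E'
from h import *
snap('wrist','w2')
a=cv2.imread('pics/w1.png');b=cv2.imread('pics/w2.png')
a=cv2.resize(a[0:300,240:500],None,fx=2,fy=2,interpolation=cv2.INTER_CUBIC)
cv2.imwrite('pics/w1c.png',a)
E
```

```text
(no output)
```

View pics/w1c.png

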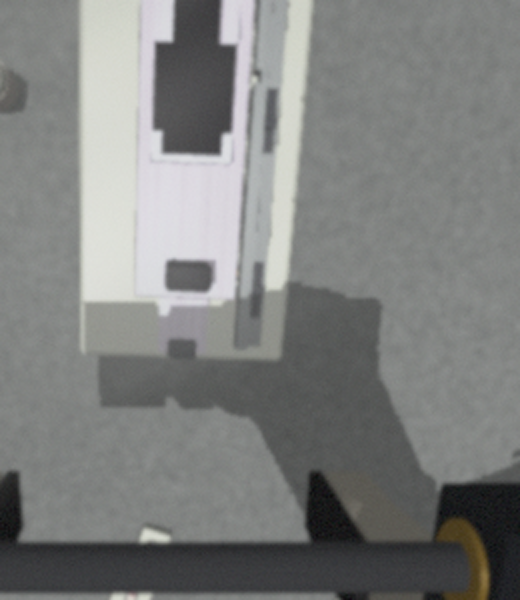

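View pics/w2.png

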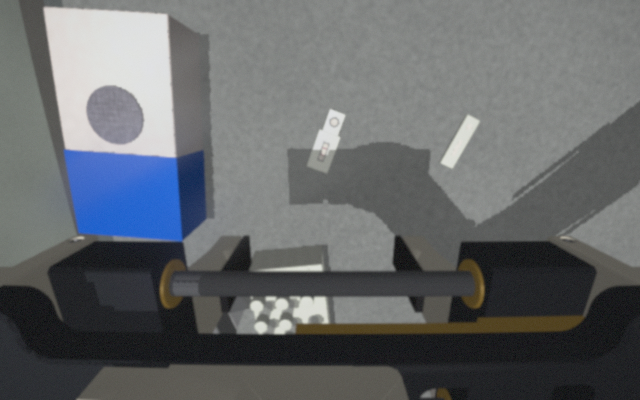

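w1: the tray's tab is at about (335,137) full-frame and the pocket end is at row 78. There is a pale gap in the strip near (368,38), which is probably the notch. w2: the keyed cassette runs from its nose at (339,111) to its tail at (317,170), and the plain one is at (460,141).

```bash
python3 - <<'E'
from h import *
f='w1'; q=lambda u,v:(240+u/2,v/2)
for n,p,z in [('tabTL',(166,261),.085),('tabTR',(213,261),.085),('tabBR',(213,290),.085),('tabBL',(166,290),.085),('trayBL',(136,296),.045),('trayBR',(240,298),.045),('pockBL',(163,154),.045),('pockBR',(221,155),.045),('bodyTL',(155,43),.045),('bodyTR',(237,45),.045),('noseTL',(174,42),.045),('noseTR',(221,42),.045),('baseBL',(84,353),.03),('baseTL',(81,10),.03),('baseBR',(281,359),.03),('baseTR',(311,10),.03),('notch',(257,77),.044),('trayL',(139,10),.049),('trayR',(254,10),.049),]: print(n,at(f,q(*p),z).round(4))
f='w2'
A=at(f,(339,111),.009);B=at(f,(317,170),.009);print(A,B,np.linalg.norm(A-B),np.degrees(np.arctan2(*(B-A)[[1,0]])))
print('plain',at(f,(460,141),.006))
E
```

```text
tabTL [0.6137 0.0575 0.085 ]
tabTR [0.5896 0.0574 0.085 ]
tabBR [0.5892 0.0721 0.085 ]
tabBL [0.6137 0.0722 0.085 ]
trayBL [0.6312 0.0797 0.045 ]
trayBR [0.5696 0.0808 0.045 ]
pockBL [0.6153 0.0016 0.045 ]
pockBR [0.5832 0.002  0.045 ]
bodyTL [ 0.6196 -0.0533  0.045 ]
bodyTR [ 0.5762 -0.0525  0.045 ]
noseTL [ 0.6096 -0.0538  0.045 ]
noseTR [ 0.5847 -0.0539  0.045 ]
baseBL [0.6655 0.1173 0.03  ]
baseTL [ 0.6602 -0.0737  0.03  ]
baseBR [0.5398 0.121  0.03  ]
baseTR [ 0.5346 -0.0741  0.03  ]
notch [ 0.5648 -0.0374  0.044 ]
trayL [ 0.6278 -0.0675  0.049 ]
trayR [ 0.5684 -0.0676  0.049 ]
[0.61774595 0.25703246 0.009     ] [0.64598648 0.33240736 0.009     ] 0.08049163357935396 69.46065604175959
plain [0.45745755 0.29434126 0.006     ]
```

>>> {"op": "drive_tool", "data": {"increments": [[[1,0.16,0.02,0.4,0.028],[1,0.32,0.044,0.8,0.057],[1,0.32,0.044,1.0,0.057],[1,0.32,0.044,1.0,0.057],[1,0.32,0.044,1.0,0.057]]]}}

```text
time_s: 2.25
tcp_pos: [0.6348, 0.3033, 0.1193]
eef_rot: [-179.9, 0.1, -110.5]
contact_force: [0.4, 0.9, -0.1]
gripper_width: 0.0872
gripper_force: 0.0
```

```bash
python3 - <<'E'
from h import *
a=snap('wrist','w3')
print(r.get_state()['tcp_pos'],r.get_state()['eef_rot'])
th=np.radians(-20.5)
for yw in(-20.5,):
  c,s=np.cos(th),np.sin(th);R=np.array([[c,-s],[s,c]])
  P=[list(np.array([.6319,.2947])+R@np.array(p))+[.009] for p in [(-.011,-.04),(.011,-.04),(.015,.04),(-.015,.04),(-.015,-.012),(.015,-.012),(0,.008)]]
  print(proj('w3',P).round(0).tolist())
b=cv2.imread('pics/w3.png')[100:300,200:440]
cv2.imwrite('pics/w3c.png',cv2.resize(b,None,fx=3,fy=3,interpolation=cv2.INTER_CUBIC))
E
```

```text
[0.63487382 0.30372919 0.11958908] [-1.79898486e+02  1.30104761e-01 -1.10524942e+02]
[[334.0, 149.0], [309.0, 149.0], [306.0, 231.0], [337.0, 231.0], [338.0, 179.0], [305.0, 179.0], [322.0, 200.0]]
```

View pics/w3c.png

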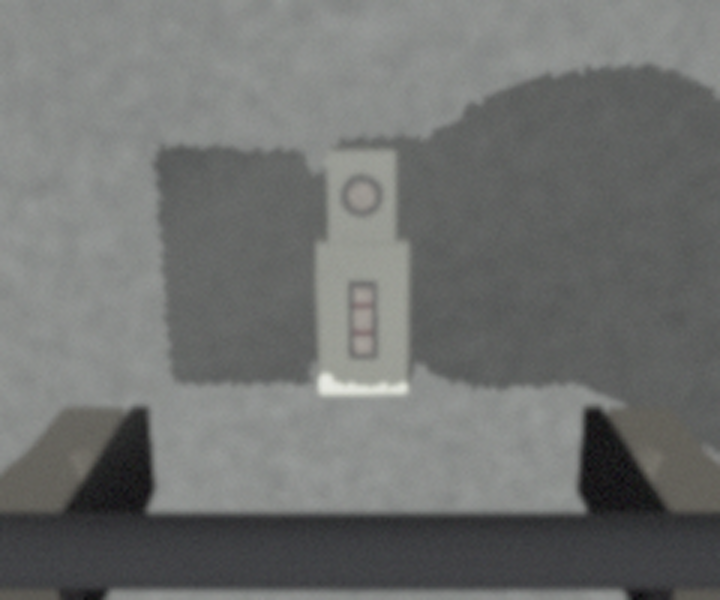

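The cassette is centred and square between the fingers: it runs from row 150 to 232 and column 306 to 336 full-frame, within 1 px of the prediction. Going down.

>>> {"op": "drive_tool", "data": {"increments": [[[0.2,0,0,0.4,0],[-0.1,0,0,0.7,0],[-0.1,0,0,0.8,0],[-0.1,0,0,0.8,0],[-0.1,0,0,0.8,0]]], "squeeze": 8}}

```text
time_s: 2.92
tcp_pos: [0.6349, 0.3045, 0.0237]
eef_rot: [-179.9, 0.1, -110.5]
contact_force: [0.5, 1.6, 0.4]
gripper_width: 0.0436
gripper_force: 0.0
```

>>> {"op": "drive_tool", "data": {"increments": [[[-0.1,0.011,0,0.08,0],[-0.1,0.011,0,0.08,0],[-0.5,0.011,0,0.08,0],[-0.7,0.011,0,0.08,0],[-0.7,0.011,0,0.08,0]]], "squeeze": 8}}

```text
time_s: 3.55
tcp_pos: [0.6334, 0.3024, 0.0121]
eef_rot: [-180.0, 0.0, -110.5]
contact_force: [-0.8, -0.1, 0.4]
gripper_width: 0.0301
gripper_force: 8.0
```

>>> {"op": "drive_tool", "data": {"increments": [[[-0.7,0,0,0,0],[-0.7,0,0,0,0]]]}}

```text
time_s: 3.8
tcp_pos: [0.6334, 0.3024, 0.0122]
eef_rot: [-180.0, 0.0, -110.5]
contact_force: [-0.4, -0.3, 2.1]
gripper_width: 0.0298
gripper_force: 8.0
```

>>> {"op": "drive_tool", "data": {"increments": [[[-0.7,0,0,-0.2,0],[-0.7,0,0,-0.5,-0.02],[-0.7,0,0,-0.8,-0.04],[-0.7,0,0,-1.0,-0.0526],[-0.7,0,0,-1.0,-0.0526]]]}}

```text
time_s: 4.42
tcp_pos: [0.6343, 0.3031, 0.1345]
eef_rot: [-179.8, 0.2, -91.6]
contact_force: [-0.3, 0.9, -1.3]
gripper_width: 0.03
gripper_force: 8.0
```

>>> {"op": "drive_tool", "data": {"increments": [[[-0.7,0.3,0,0,0],[-0.7,0.6,0.1,0,0],[-0.7,0.9,0.2,0,0],[-0.7,1.0,0.25,0,0],[-0.7,1.0,0.25,0,0]]]}}

```text
time_s: 5.05
tcp_pos: [0.5995, 0.1826, 0.1315]
eef_rot: [180.0, -0.0, -91.7]
contact_force: [0.0, 0.1, -0.5]
gripper_width: 0.0299
gripper_force: 8.0
```

>>> {"op": "drive_tool", "data": {"increments": [[[-0.7,0.3,0,0,0],[-0.7,0.6,0,0,0],[-0.7,0.9,0,0,0],[-0.7,1.0,0,0,0],[-0.7,1.0,0,0,0]]]}}

```text
time_s: 5.68
tcp_pos: [0.597, 0.0635, 0.1317]
eef_rot: [180.0, -0.0, -91.6]
contact_force: [-0.2, -0.1, 0.4]
gripper_width: 0.0298
gripper_force: 8.0
```

>>> {"op": "drive_tool", "data": {"increments": [[[-0.7,0.4,-0.02,0,0],[-0.7,0.805,-0.0375,0,0],[-0.7,0.805,-0.0375,0.25,0],[-0.7,0.805,-0.0375,0.45,0],[-0.7,0.805,-0.0375,0.45,0]]]}}

```text
time_s: 6.3
tcp_pos: [0.5976, -0.0326, 0.0761]
eef_rot: [179.8, -0.0, -91.5]
contact_force: [0.1, 0.2, -0.2]
gripper_width: 0.0296
gripper_force: 8.0
```

```bash
python3 - <<'E'
from h import *
a=snap('wrist','w4')
s=r.get_state();print(s['tcp_pos'],s['eef_rot'])
x=np.array([np.cos(np.radians(-1.57)),np.sin(np.radians(-1.57))]);y=np.array([-x[1],x[0]])
g=lambda o,pts,z:[list(np.array(o)+x*p[0]+y*p[1])+[z] for p in pts]
W=.0015
print('pocket',proj('w4',g((.5986,-.0402),[(.0125,-.0415),(-.0125,-.0415),(-.0125,-.0135),(-.0165,-.0135)],.049)).round(1).tolist())
print('cas',proj('w4',g(s['tcp_pos'][:2]-.007*y,[(.011,-.04),(-.011,-.04),(-.011,-.012),(-.015,-.012)],s['tcp_pos'][2]-.0122+.009)).round(1).tolist())
b=cv2.imread('pics/w4.png')[60:260,200:440]
cv2.imwrite('pics/w4c.png',cv2.resize(b,None,fx=3,fy=3,interpolation=cv2.INTER_CUBIC))
E
```

```text
[ 0.5985991  -0.03248348  0.07749816] [ 1.79921277e+02 -3.53087506e-02 -9.15174792e+01]
pocket [[299.6, 164.6], [340.1, 164.6], [339.3, 207.7], [345.5, 207.7]]
cas [[299.5, 176.7], [340.7, 176.7], [339.8, 225.5], [346.9, 225.5]]
```

View pics/w4c.png

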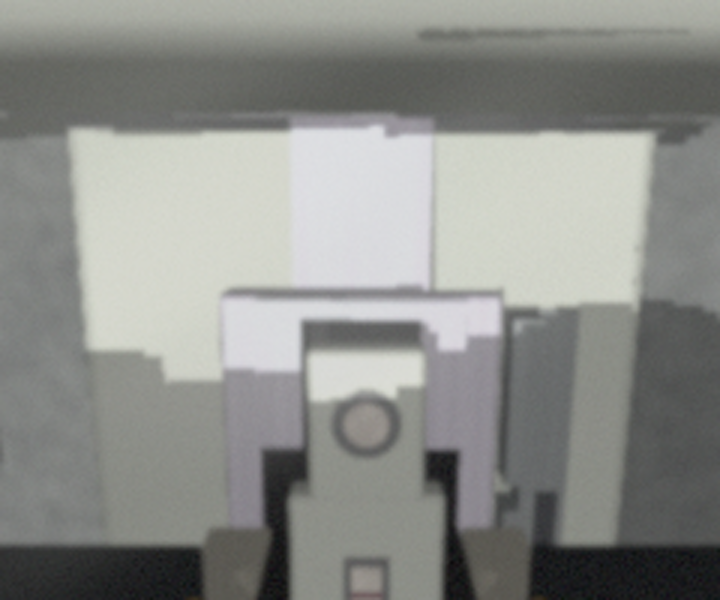

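The cassette's nose (full-frame columns 303–341, end row 176) sits over the pocket's nose (columns 301–340, wall row 167). Comparing the two, I need to shift about 1.5 mm in +y and 0.8 mm in +x. I'll lower gently and watch the force.

>>> {"op": "drive_tool", "data": {"increments": [[[-0.7,-0.0125,-0.0067,0,0],[-0.7,-0.0125,-0.0067,0.05,0],[-0.7,-0.0125,-0.0067,0.1,0],[-0.7,-0.0125,-0.0067,0.14,0],[-0.7,-0.0125,-0.0067,0.14,0]]]}}

```text
time_s: 6.98
tcp_pos: [0.5989, -0.0321, 0.0606]
eef_rot: [179.9, -0.0, -91.6]
contact_force: [0.1, -0.6, -0.6]
gripper_width: 0.0302
gripper_force: 8.0
```

>>> {"op": "drive_tool", "data": {"increments": [[[-0.7,0,0,0.01,0],[-0.7,0,0,0.015,0],[-0.7,0,0,0.015,0]]]}}

```text
time_s: 7.35
tcp_pos: [0.5993, -0.032, 0.0594]
eef_rot: [-180.0, 0.0, -91.6]
contact_force: [0.5, -0.2, 0.1]
gripper_width: 0.0297
gripper_force: 8.0
```

>>> {"op": "drive_tool", "data": {"increments": [[[-0.7,0,0,0.01,0],[-0.7,0,0,0.017,0],[-0.7,0,0,0.017,0]]]}}

```text
time_s: 7.72
tcp_pos: [0.5992, -0.032, 0.0572]
eef_rot: [180.0, -0.0, -91.6]
contact_force: [1.0, -0.1, -0.1]
gripper_width: 0.0298
gripper_force: 8.0
```

```bash
python3 - <<'E'
from h import *
a=snap('wrist','w5')
s=r.get_state();print(s['tcp_pos'],s['contact_force'])
b=cv2.imread('pics/w5.png')[90:290,200:440]
cv2.imwrite('pics/w5c.png',cv2.resize(b,None,fx=3,fy=3,interpolation=cv2.INTER_CUBIC))
E
```

```text
[ 0.59925572 -0.03194106  0.05724957] [-1.15074324  1.01343782 -0.14544506]
```

View pics/w5c.png

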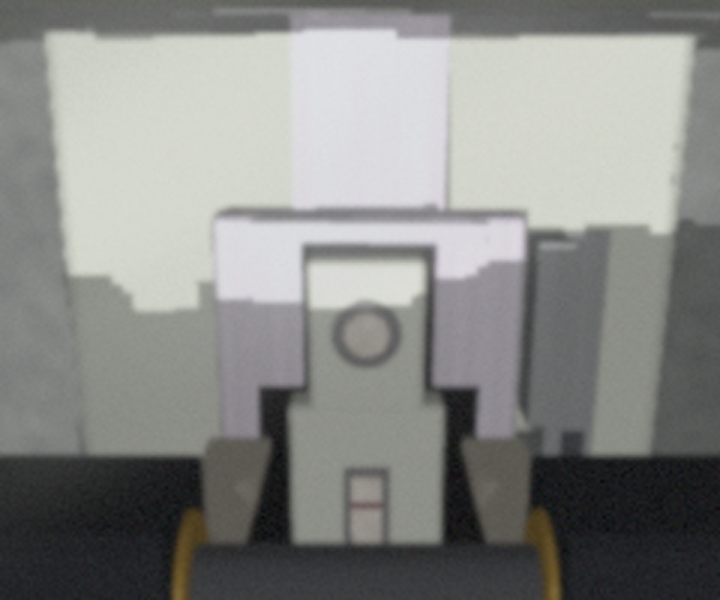

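The cassette is down inside the pocket, with a thin even gap around the nose. Releasing.

>>> {"op": "drive_tool", "data": {"increments": [[[-0.25,0,0,0,0],[-0.15,0,0,0,0],[-0.15,0,0,0,0],[-0.15,0,0,0,0]]]}}

```text
time_s: 8.28
tcp_pos: [0.5993, -0.0319, 0.0573]
eef_rot: [-180.0, 0.0, -91.6]
contact_force: [-0.3, -0.8, -0.6]
gripper_width: 0.0371
gripper_force: 0.0
```

>>> {"op": "drive_tool", "data": {"increments": [[[-0.1,0,0,-0.2,0],[0,0,0,-0.4,0],[0,0,0,-0.6,0],[0,0,0,-0.6,0]]]}}

```text
time_s: 8.78
tcp_pos: [0.6006, -0.0317, 0.1315]
eef_rot: [-179.8, 0.0, -91.6]
contact_force: [-0.9, 0.1, -1.2]
gripper_width: 0.0435
gripper_force: 0.0
```

>>> {"op": "drive_tool", "data": {"increments": [[[0,-0.4,0,0,0],[0,-0.8,0,0,0],[0,-0.8,0,0,0],[0,-0.8,0,0,0]]]}}

```text
time_s: 9.28
tcp_pos: [0.6015, 0.0641, 0.1286]
eef_rot: [179.9, -0.0, -91.5]
contact_force: [-0.8, -1.0, -1.3]
gripper_width: 0.0435
gripper_force: 0.0
```

```bash
python3 - <<'E'
from h import *
a=snap('wrist','w6')
s=r.get_state();print(s['tcp_pos'],s['eef_rot'],s['contact_force'])
print(proj('w6',[[.6015,.0648,.085],[.5648,-.0374,.044]]))
b=cv2.imread('pics/w6.png')[80:280,200:440]
cv2.imwrite('pics/w6c.png',cv2.resize(b,None,fx=3,fy=3,interpolation=cv2.INTER_CUBIC))
E
```

```text
[0.60150635 0.06358156 0.12872489] [ 1.79939947e+02 -2.23090012e-02 -9.15903254e+01] [ 0.26281131 -0.62266503 -0.06529162]
[[321.79091594 229.21954491]
 [366.32294005  82.35932488]]
```

View pics/w6c.png

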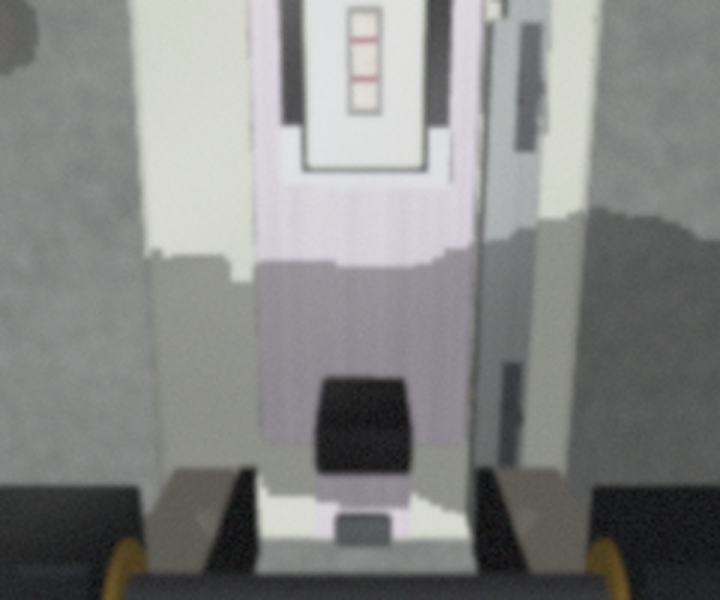

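The cassette is seated flat, the tab is centred between the fingers, and the notch gap at (365,83) matches the predicted (366,82). Descending on the tab.

>>> {"op": "drive_tool", "data": {"increments": [[[0,-0.008,0,0.25,0],[0,-0.008,0,0.5,0],[0,-0.008,0,0.52,0],[0,-0.008,0,0.52,0]]], "squeeze": 20}}

```text
time_s: 9.82
tcp_pos: [0.6024, 0.0644, 0.0675]
eef_rot: [-180.0, -0.0, -91.6]
contact_force: [-0.2, 0.3, 1.7]
gripper_width: 0.0439
gripper_force: 0.0
```

>>> {"op": "drive_tool", "data": {"increments": [[[-0.8,0,0,0,0],[-0.8,0,0,0,0],[-0.8,0,0,0,0],[-0.8,0,0,0,0]]], "squeeze": 20}}

```text
time_s: 10.32
tcp_pos: [0.6023, 0.0651, 0.0677]
eef_rot: [-179.9, 0.0, -91.6]
contact_force: [-1.4, 0.7, 6.3]
gripper_width: 0.0238
gripper_force: 20.0
```

>>> {"op": "drive_tool", "data": {"increments": [[[-0.8,0.05,0,0,0],[-0.8,0.13,0,0,0],[-0.8,0.21,0,0,0],[-0.8,0.28,0,0,0],[-0.8,0.33,0,0,0]]]}}

```text
time_s: 10.95
tcp_pos: [0.6011, 0.0264, 0.0677]
eef_rot: [-179.9, 0.1, -91.6]
contact_force: [-3.1, 6.6, 6.6]
gripper_width: 0.0238
gripper_force: 20.0
```

>>> {"op": "drive_tool", "data": {"increments": [[[-0.8,0.07,0,0,0],[-0.8,0.15,0,0,0],[-0.8,0.23,0,0,0],[-0.8,0.3,0,0,0],[-0.8,0.33,0,0,0]]]}}

```text
time_s: 11.58
tcp_pos: [0.5998, -0.0136, 0.0677]
eef_rot: [-180.0, 0.1, -91.6]
contact_force: [-3.7, 3.8, 7.7]
gripper_width: 0.0239
gripper_force: 20.0
```

>>> {"op": "drive_tool", "data": {"increments": [[[-0.8,0.03,0,0,0],[-0.8,0.06,0,0,0],[-0.8,0.09,0,0,0],[-0.8,0.12,0,0,0],[-0.8,0.12,0,0,0]]]}}

```text
time_s: 12.2
tcp_pos: [0.5992, -0.0285, 0.0677]
eef_rot: [-180.0, 0.0, -91.6]
contact_force: [-3.9, 0.7, 7.9]
gripper_width: 0.0235
gripper_force: 20.0
```

```bash
python3 - <<'E'
from h import *
for n in('wrist','scene'): snap(n,n[0]+'7')
E
```

>>> {"op": "drive_tool", "data": {"increments": [[[-0.8,0.008,0,0,0],[-0.8,0.017,0,0,0],[-0.8,0.017,0,0,0]]]}}

```text
time_s: 12.68
tcp_pos: [0.5992, -0.0305, 0.0677]
eef_rot: [-180.0, 0.0, -91.6]
contact_force: [-4.1, 0.8, 8.1]
gripper_width: 0.0236
gripper_force: 20.0
```

>>> {"op": "drive_tool", "data": {"increments": [[[-0.8,0.008,0,0,0],[-0.8,0.012,0,0,0],[-0.8,0.012,0,0,0]]]}}

```text
time_s: 13.05
tcp_pos: [0.5991, -0.032, 0.0677]
eef_rot: [-180.0, 0.0, -91.6]
contact_force: [-4.3, 0.3, 7.2]
gripper_width: 0.0242
gripper_force: 20.0
```

>>> {"op": "drive_tool", "data": {"increments": [[[-0.8,0.008,0,0,0],[-0.8,0.008,0,0,0],[-0.8,0.008,0,0,0]]]}}

```text
time_s: 13.42
tcp_pos: [0.5991, -0.033, 0.0677]
eef_rot: [-180.0, -0.0, -91.6]
contact_force: [-4.2, 0.9, 7.9]
gripper_width: 0.0238
gripper_force: 20.0
```

>>> {"op": "drive_tool", "data": {"increments": [[[-0.8,0.008,0,0,0],[-0.8,0.008,0,0,0],[-0.8,0.008,0,0,0]]]}}

```text
time_s: 13.8
tcp_pos: [0.599, -0.0339, 0.0676]
eef_rot: [180.0, -0.0, -91.6]
contact_force: [-4.1, 1.1, 8.7]
gripper_width: 0.0238
gripper_force: 20.0
```

>>> {"op": "drive_tool", "data": {"increments": [[[-0.8,0.008,0,0,0],[-0.8,0.008,0,0,0],[-0.8,0.008,0,0,0]]]}}

```text
time_s: 14.18
tcp_pos: [0.599, -0.035, 0.0677]
eef_rot: [-180.0, -0.0, -91.6]
contact_force: [-3.5, 0.3, 7.1]
gripper_width: 0.0238
gripper_force: 20.0
```

>>> {"op": "drive_tool", "data": {"increments": [[[-0.8,0.008,0,0,0],[-0.8,0.008,0,0,0],[-0.8,0.008,0,0,0]]]}}

```text
time_s: 14.55
tcp_pos: [0.5989, -0.0364, 0.0677]
eef_rot: [180.0, -0.0, -91.6]
contact_force: [-2.8, -2.0, 7.1]
gripper_width: 0.0234
gripper_force: 20.0
```

>>> {"op": "drive_tool", "data": {"increments": [[[-0.8,0.008,0,0,0],[-0.8,0.008,0,0,0],[-0.8,0.008,0,0,0]]]}}

```text
time_s: 14.92
tcp_pos: [0.5989, -0.0382, 0.0677]
eef_rot: [180.0, -0.1, -91.6]
contact_force: [-2.0, -6.6, 6.0]
gripper_width: 0.0239
gripper_force: 20.0
```

>>> {"op": "drive_tool", "data": {"increments": [[[-0.8,0.008,0,0,0],[-0.8,0.008,0,0,0],[-0.8,0.008,0,0,0]]]}}

```text
time_s: 15.3
tcp_pos: [0.5988, -0.039, 0.0677]
eef_rot: [180.0, -0.1, -91.6]
contact_force: [-1.5, -6.0, 6.6]
gripper_width: 0.0241
gripper_force: 20.0
```

The force has turned to a pull towards the head, so the ball is entering the notch.

>>> {"op": "drive_tool", "data": {"increments": [[[-0.8,0.005,0,0,0],[-0.8,0.005,0,0,0],[-0.8,0.005,0,0,0]]]}}

```text
time_s: 15.68
tcp_pos: [0.5988, -0.0393, 0.0676]
eef_rot: [180.0, -0.1, -91.6]
contact_force: [-3.0, -4.8, 7.6]
gripper_width: 0.0241
gripper_force: 20.0
```

>>> {"op": "drive_tool", "data": {"increments": [[[-0.8,0.005,0,0,0],[-0.8,0.005,0,0,0],[-0.8,0.005,0,0,0]]]}}

```text
time_s: 16.05
tcp_pos: [0.5987, -0.0396, 0.0676]
eef_rot: [180.0, -0.0, -91.6]
contact_force: [-3.4, -3.1, 8.0]
gripper_width: 0.0235
gripper_force: 20.0
```

>>> {"op": "drive_tool", "data": {"increments": [[[-0.8,0.005,0,0,0],[-0.8,0.005,0,0,0],[-0.8,0.005,0,0,0]]]}}

```text
time_s: 16.42
tcp_pos: [0.5988, -0.0398, 0.0676]
eef_rot: [180.0, -0.0, -91.6]
contact_force: [-4.1, 0.9, 8.0]
gripper_width: 0.0235
gripper_force: 20.0
```

>>> {"op": "drive_tool", "data": {"increments": [[[-0.8,0.005,0,0,0],[-0.8,0.005,0,0,0],[-0.8,0.005,0,0,0]]]}}

```text
time_s: 16.8
tcp_pos: [0.5988, -0.04, 0.0677]
eef_rot: [180.0, 0.0, -91.6]
contact_force: [-4.2, 2.3, 9.1]
gripper_width: 0.0241
gripper_force: 20.0
```

The force crossed from a pull to a firm push-back at y ≈ -0.0398, so the ball is seated in the notch. I'll let it settle and hand in.

>>> {"op": "drive_tool", "data": {"increments": [[[-0.8,0,0,0,0],[-0.8,0,0,0,0],[-0.8,0,0,0,0],[-0.8,0,0,0,0]]]}}

```text
time_s: 17.3
tcp_pos: [0.5988, -0.04, 0.0677]
eef_rot: [180.0, 0.0, -91.6]
contact_force: [-4.1, 1.6, 8.3]
gripper_width: 0.0242
gripper_force: 20.0
```

```bash
python3 - <<'E'
from h import *
s=r.get_state();print(s['tcp_pos'],s['contact_force'],s['gripper_force'])
print(job.close_job())
E
```

```text
[ 0.59880992 -0.03997286  0.06769158] [-4.11257216  1.64585108  8.30062359] 20.000924170017242
the job is handed in; nothing more can be done
None
```

I handed the job in at 17.3 s: the keyed cassette is in the pocket, the tray is in the notch by the force readings, and the gripper holds the tab at 20 N; no verdict came back, and I took no look at the cassette after the slide.

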